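# Shut and lock the returns box

### The arm

A 7-joint arm with a two-finger parallel gripper is mounted at the origin on the work surface. World frame = base frame: x ahead of the robot, y to its left, z up, the work surface at z = 0. Lengths are in m, angles in rad, forces in N, time in s.
With the tool pointing down it reaches from about 0.4 to 0.9 m from the base axis. Payload 5.6 kg.
Tool frame: the origin (TCP) lies where the fingers leave the gripper's body, on its centre line; the fingertips stand 88 mm ahead of it and the grasp point (between the pads) lies 69 mm ahead of it; y points along the fingers, z is the direction in which the jaws open and shut, and the axes are right-handed (so a half turn about y gives the same grasp; the last joint's range is limited). The gripper opens to 92 mm and grips with 3 to 60 N. Pads are 20 mm wide; open, the fingers measure 128 mm over their backs; the gripper's body (75 mm by 189 mm) begins 69 mm behind the grasp point.
Start: joints at [-0.043, 0.468, -0.012, 1.603, 0.006, 1.071, -0.056], TCP at [0.65, -0, 0.303] pointing down, gripper open.
Joint ranges: [-2.53, 2.53], [-0.31, 2.02], [-1.57, 1.55], [0.28, 2.44], [-1.29, 4.43], [0.15, 1.84], [-2.92, 2.92]. Speed limits (rad/s): [2.57, 2.57, 3.14, 3.14, 3.14, 3.14, 3.14].

### API

Orientations are given as a 3x3 rotation matrix whose columns are the frame's x, y, z axes.
In Python, from workcell import env, cams, job gives the robot as it stands.
- The arm moves only by the tool drive_tool, never from a script. Its argument "targets" is text: rows parted by semicolons, each of 7 numbers parted by spaces: the shift along the tool's x, y, z in m, then the turn, a rotation vector about the tool's x, y, z in degrees, then the finger opening in m, from 0 to 0.0919. A call has 1 to 8 rows; each row is the pose to reach, as a shift and turn from the pose commanded when the call began, along the tool's axes at that moment; what a row does not reach only later rows make up. A row lasts 1/12 s, in which the tool goes at most 41.7 mm and 7.16 degrees, less where a joint would pass 70% of its speed; a pose out of reach is approached as far as the arm can. A call with a gripper value outside its range is refused whole. The fingers move at their own pace and stop on an object; "newtons" is the grip in N (left out, the last holds). Time passes only in rows, so rows that repeat a pose let the fingers close. It gives the time, the measured TCP pose, the force and the opening at its end, in the units of the state.
- env.get_obs(): the state, without advancing time (a new reading comes with each control period).
- cams.get_image(name): name is "scene" or "side" or "wrist"; returns a dict with "image" (480x640x3 uint8, red, green, blue), "fx", "fy", "cx", "cy" (pixels), "distortion" ([k1, k2, p1, p2, k3] as OpenCV has them; the pictures are not rectified), "view" (4x4, takes a point from world to camera coordinates); the wrist camera has in their place "T_tool_cam" (4x4, takes a point from camera to tool coordinates, whose origin is the TCP and whose axes are the tool frame's). Camera axes: x right, y down, z forward; pixel columns grow to the right and rows downward; lengths in m; the calibration is good to about 2 mm. A picture is of the moment at which its call begins: read the wrist's pose just before it. There is no depth.
- job.job_done(): hands the job in, once; it reports no verdict.
The state is a dict: "time": time; "q": joint angles; "qd": joint speeds; "joint_torque": joint torques, N m; "ee_pos": TCP position; "orientation": TCP orientation; "contact_force": force on the tool from outside, world axes, zero at the start; "moment": the same for the moment, N m; "opening": finger opening in m.
Only numpy, scipy, OpenCV 4.12 (cv2) and the standard library are available. Lean on these libraries where they do the work, as an engineer would, in place of code of your own. Each camera call takes 0.05 s, during which the arm holds its last target. There are 200 camera calls.

### The job

Shut the blue returns box for the night: press its sprung aluminium flap firmly down until it lies level on its rubber seal and, while you keep it pressed firmly down, turn the black wing fastener a full quarter turn clockwise (seen from above). Then let go, so that the flap stays locked level by itself, and leave the tools and parts on the counter where they are.

Things in the scene. Friction and masses are not known exactly. Their poses are not given: they have to be found in the camera images.
- returns_box: Blue sheet-steel box bolted to the counter, 250 mm deep (x) by 200 mm wide (y), walls 100 mm high; origin on the counter under its centre, x axis pointing from its front (the side of the wing, nearer the robot) to the hinge at its back, z up. Its lid is the aluminium flap, hinged along y on a line at x = +127 mm, z = 106 mm in this frame.
- latch_home (a point): Point fixed to the box (same axes as the box, at x = -85 mm, y = 0, z = 110 mm in its frame): where the fastener's axis, then vertical, meets the flap's smooth top face when the flap is level. Under it, inside the box, is the slotted receptacle for the fastener's cross-pin.
- flap (a joint): Tilt of the flap (262 mm from hinge to front edge, 212 mm wide, 4 mm thick), rad: 0 = level, positive = sprung up at the front. Starts on its upper stop, 0.36: the wing is then about 75 mm higher and leans to the hinge. The spring's push at the wing is about 5 N there, 12 N at level. It can be pressed past level to -0.024 (5 mm at the wing, seal flat). Only the fastener keeps it down.
- wing (a joint): Turn of the wing fastener, rad, clockwise from above: 0 = wing along the box's x (free; the pin enters its slot below 0.25), 1.57 = along the box's y (locked; stop 1.62). Starts at 0.08 to 0.22, stays where left (0.025 N m). From 0.5 on its pin passes under a 2 mm cam: keep the flap 2 to 4 mm below level at the wing while turning. Let go at 1.57, the pin springs up into a notch, flap level.
- wing_grip (a point): Centre of the wing, a black plastic bar 44 mm long, 10 mm thick, 24 mm high, on the fastener's axis 212 mm from the hinge; this point is half-way up, 13.5 mm above the flap's top face, and moves with the flap. x = the wing's length, y = its thickness, z = the fastener's axis, square to the flap. The flap is bare around it, so fingertips can straddle the wing and press on the flap.
- rivet_cutter: Red steel rivet cutter lying flat, 190 mm long (along its x), 75 mm wide, 19 mm high; origin under its middle. To be left alone.
- fairing_fastener: Aluminium fairing fastener standing on its 26 mm head, 29 mm high; origin at the centre of its underside. To be left alone.
- insert_1: Bronze threaded insert, 23 mm across, 20 mm high, upright; origin at the centre of its underside. To be left alone.
- insert_2: Second bronze threaded insert, like the first. To be left alone.
- spool_hub: Grey nylon spool hub standing on end, 72 mm across, 46 mm high; origin at the centre of its underside. To be left alone.
- hopper_bin: Yellow plastic hopper bin, 150 x 100 mm, 71 mm high; origin under its centre. To be left alone.
- grease_tin: Closed green grease tin, 60 mm across, 50 mm high; origin at the centre of its underside. To be left alone.

How it is judged:
By the outcome, as a careful person would: the job done as asked, in the order asked, and still so for the second after the job is handed in, with the robot touching nothing.
It also fails if it takes over 40 s, if anything falls off the work surface, if the arm or the gripper's body presses on something with over 40 N, if the wrist force passes 120 N, or if a joint passes its speed limit or range.

## Working session

There is one attempt and no reset: what is moved stays moved. The work goes in short steps, Python scripts to look and compute and a tool call to move; the robot and the scene stay as the last step left them, time stands still between calls to the robot, and variables do not carry over. Pictures are saved under pics/ and viewed, about 8 in all and at most 12, crops included, and the job is handed in when it is done.

Besides the shell and the picture viewer there is one more tool, called after ">>>" in YAML: its name, and indented under it one key for each argument. drive_tool: Moves the arm, as the interface text tells. Its arguments: {"type":"object","properties":{"targets":{"type":"string"},"newtons":{"type":"number"}},"required":["targets"]}

```bash
mkdir -p pics; ls
python3 - <<'E'
from workcell import env,cams,job
import cv2,numpy as np
np.set_printoptions(precision=4,suppress=True)
o=env.get_obs();print(o)
for n in ("scene","side","wrist"):
    d=cams.get_image(n);cv2.imwrite(f"pics/{n}0.png",d["image"][:,:,::-1])
    print(n,{k:v for k,v in d.items() if k!="image"})
E
```

```text
pics
{'time': 0.0, 'q': array([-0.043 ,  0.4684, -0.0116,  1.6036,  0.006 ,  1.0714, -0.0563]), 'qd': array([-0.0017, -0.0008, -0.0004,  0.001 , -0.0012,  0.0002, -0.0003]), 'joint_torque': array([ -0.0003, -52.0573,  -0.0132, -24.3752,  -0.0567,   0.0173,
         0.0002]), 'ee_pos': array([ 0.6496, -0.0001,  0.3018]), 'orientation': array([[-0.0001, -0.0017,  1.    ],
       [-1.    , -0.0002, -0.0001],
       [ 0.0002, -1.    , -0.0017]]), 'contact_force': array([-0.5127,  0.1975, -0.4588]), 'moment': array([ 0.0283, -0.0144,  0.035 ]), 'opening': 0.0920540333391422}
scene {'fx': 458.3713322618917, 'fy': 458.3713322618917, 'cx': 320.68237377277455, 'cy': 236.55207375078666, 'distortion': array([-0.1132,  0.    ,  0.    ,  0.    ,  0.    ]), 'view': array([[ 0.8659,  0.5001,  0.0096, -0.4814],
       [ 0.313 , -0.5268, -0.7902, -0.0935],
       [-0.3901,  0.6873, -0.6127,  1.428 ],
       [ 0.    ,  0.    ,  0.    ,  1.    ]])}
side {'fx': 451.64609051963737, 'fy': 451.64609051963737, 'cx': 313.2212461127793, 'cy': 238.2014373543572, 'distortion': array([0.0256, 0.    , 0.    , 0.    , 0.    ]), 'view': array([[-0.9063, -0.4227,  0.0019,  0.5161],
       [-0.2815,  0.6   , -0.7488,  0.2414],
       [ 0.3154, -0.6791, -0.6628,  0.9863],
       [ 0.    ,  0.    ,  0.    ,  1.    ]])}
wrist {'fx': 356.5397746494631, 'fy': 356.5397746494631, 'cx': 315.4964776131943, 'cy': 238.75998939742158, 'distortion': array([-0.0416,  0.    ,  0.    ,  0.    ,  0.    ]), 'T_tool_cam': array([[ 0.0006,  0.9695,  0.245 , -0.0691],
       [ 0.0005, -0.245 ,  0.9695, -0.0818],
       [ 1.    , -0.0005, -0.0006, -0.0006],
       [ 0.    ,  0.    ,  0.    ,  1.    ]])}
```

View pics/scene0.png

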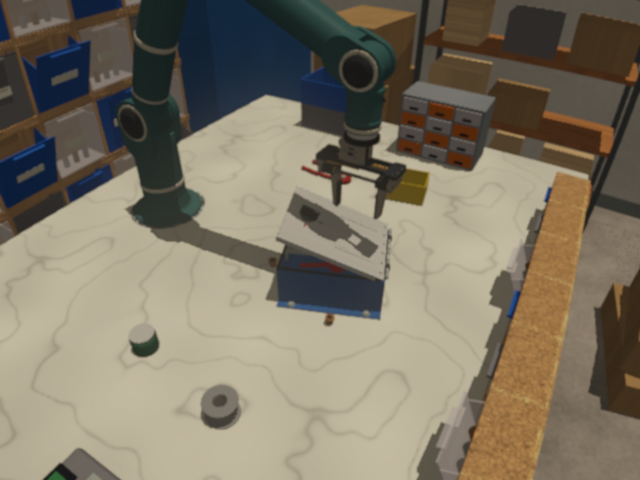

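View pics/side0.png

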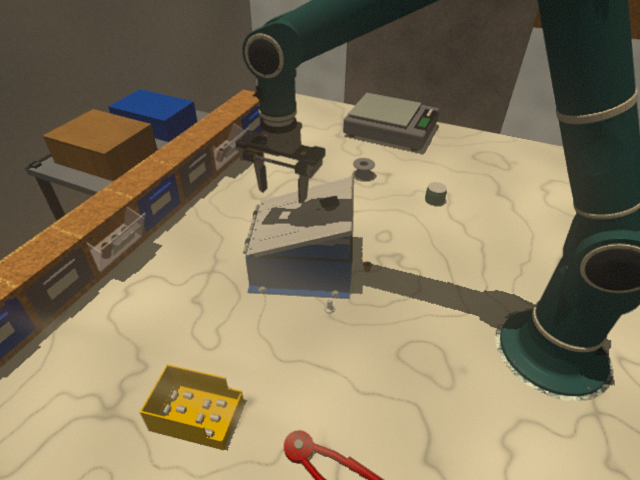

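View pics/wrist0.png

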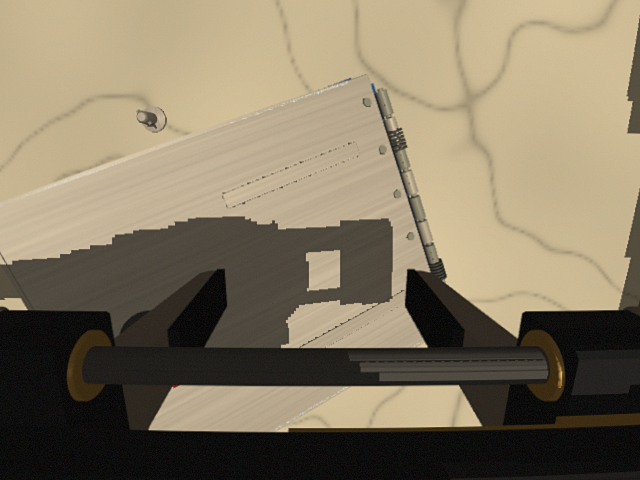

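The scene view shows the flap's front edge from (297,190) to (280,240), the hinge edge from (390,232) to (388,275), and the wing near (310,212). In the side view the wing is near (328,202). The wrist view shows the hinge line running from (375,85) to (440,275). I'll fit the box pose to these points and check it with an overlay.

```bash
cat > h.py <<'E'
import numpy as np,cv2
from workcell import env,cams
from scipy.optimize import least_squares
from scipy.spatial.transform import Rotation as R
np.set_printoptions(precision=4,suppress=True)
def shot(n):
    o=env.get_obs();d=cams.get_image(n)
    if n=="wrist":
        T=np.eye(4);T[:3,:3]=o["orientation"];T[:3,3]=o["ee_pos"]
        d["view"]=np.linalg.inv(T@d["T_tool_cam"])
    return d
def proj(d,P):
    K=np.array([[d["fx"],0,d["cx"]],[0,d["fy"],d["cy"]],[0,0,1]])
    V=d["view"]
    return cv2.projectPoints(np.atleast_2d(P).astype(float),cv2.Rodrigues(V[:3,:3])[0],V[:3,3],K,d["distortion"])[0][:,0]
def flap(r,y,h,t):  # r from hinge, lateral y, height above top face -> box frame
    return np.array([.127-r*np.cos(t)+(.004+h)*np.sin(t),y,.106+r*np.sin(t)+(.004+h)*np.cos(t)])
def box(p,P):
    return R.from_euler("z",p[2]).apply(P)+[p[0],p[1],0]
E
cat > fit.py <<'E'
from h import *
D={n:shot(n) for n in("scene","side","wrist")}
t=.36
C={"FL":flap(.262,.106,0,t),"FR":flap(.262,-.106,0,t),"HL":flap(0,.106,0,t),"HR":flap(0,-.106,0,t),"W":flap(.212,0,.013,t)}
ob={"scene":{"FL":(297,190),"FR":(280,240),"HR":(388,275),"HL":(390,232),"W":(310,212)},
"side":{"FR":(352,180),"FL":(352,235),"HL":(247,255),"HR":(258,207),"W":(328,202)},
"wrist":{"HL":(372,80)}}
f=lambda p:np.concatenate([(proj(D[n],box(p,C[k]))[0]-uv) for n in ob for k,uv in ob[n].items()])
s=least_squares(f,[.65,0,.33],loss="soft_l1",f_scale=3);print(s.x,"\n",f(s.x).reshape(-1,2))
def draw(n,x0,y0,w,h,k):
    im=cv2.resize(D[n]["image"][y0:y0+h,x0:x0+w,::-1],None,fx=k,fy=k,interpolation=cv2.INTER_CUBIC)
    for P in [*C.values(),*[np.array([a,b,c]) for a in(-.125,.125) for b in(-.1,.1) for c in (0,)]]:
        u=proj(D[n],box(s.x,P))[0];cv2.circle(im,tuple(int(v) for v in (u-[x0,y0])*k),3,(0,0,255),1)
    return im
cv2.imwrite("pics/ov.png",np.hstack([draw("scene",260,170,145,160,2.7),draw("side",235,170,140,160,2.7)]))
E
python3 fit.py
```

```text
[ 0.6098 -0.0253  0.3764] 
 [[-1.8939 -3.1852]
 [-3.8039 -1.6517]
 [-0.9317  7.1559]
 [-0.1477 -6.1875]
 [-1.7633  2.5032]
 [ 0.0106 -6.2727]
 [ 0.3947 -6.8846]
 [-2.747  -0.7873]
 [ 0.0661 -7.3518]
 [ 2.1598 -2.0501]
 [ 1.1754 -4.3963]]
```

View pics/ov.png

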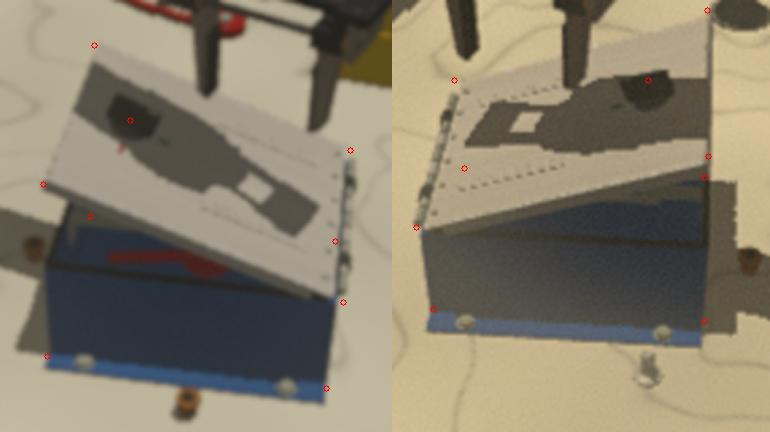

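```bash
python3 - <<'E'
s=open("fit.py").read()
a=s.index("ob=");b=s.index("f=lambda")
s=s[:a]+'''ob={"scene":{"FL":(295.2,192.2),"FR":(275.9,238.9),"HR":(383.3,280.4),"HL":(388.5,231.1),"W":(308.1,213.7)},
"side":{"FR":(352,176.3),"FL":(352,230.4),"HL":(246.5,255.2),"HR":(258.3,200.4),"W":(329.8,202.6)},
"wrist":{"HL":(370,77)}}
'''+s[b:]
open("fit.py","w").write(s)
E
python3 fit.py
```

```text
[ 0.6073 -0.0252  0.3696] 
 [[-0.5777 -5.8337]
 [-0.8957 -1.2337]
 [ 2.3887  1.5367]
 [ 0.7276 -5.4011]
 [-0.7415  0.3293]
 [ 1.2311 -2.1082]
 [ 1.1434 -1.6861]
 [-1.5761 -0.8883]
 [ 0.8886 -0.6547]
 [ 1.3294 -2.2162]
 [ 0.4974 -0.7726]]
```

```bash
cat >> h.py <<'E'
def target(p,t,w,h,r=.212,lat=0.):
    """tool pose with fingertips h above flap's top face at the wing axis, flap tilt t, wing turn w"""
    Rb=R.from_euler("z",p[2])*R.from_euler("y",t)   # box/flap axes: z = flap normal, x to the hinge
    Rt=(Rb*R.from_euler("z",-w)).as_matrix()@np.array([[1,0,0],[0,0,1],[0,-1,0]])
    return box(p,flap(r,lat,h+.088,t)),Rt
def rel(p,*a,**k):
    o=env.get_obs();P,Q=target(p,*a,**k);M=o["orientation"]
    print("shift",M.T@(P-o["ee_pos"]),"turn",np.degrees(R.from_matrix(M.T@Q).as_rotvec()),"P",P,"t",o["time"],"F",o["contact_force"],"open",o["opening"])
E
python3 - <<'E'
from h import *
rel([.607,-.025,.37],.36,.15,.06)
E
```

```text
shift [ 0.0314 -0.0203 -0.0596] turn [ -20.4398 -101.3678   11.8498] P [ 0.5903 -0.0315  0.3229] t 0.45 F [ 0.5065 -0.1457  0.3151] open 0.09186706032678879
```

>>> drive_tool:
  targets: "0.0314 -0.0203 -0.0596 -20.4 -101.4 11.8 0.0919;0.0314 -0.0203 -0.0596 -20.4 -101.4 11.8 0.0919;0.0314 -0.0203 -0.0596 -20.4 -101.4 11.8 0.0919;0.0314 -0.0203 -0.0596 -20.4 -101.4 11.8 0.0919;0.0314 -0.0203 -0.0596 -20.4 -101.4 11.8 0.0919;0.0314 -0.0203 -0.0596 -20.4 -101.4 11.8 0.0919;0.0314 -0.0203 -0.0596 -20.4 -101.4 11.8 0.0919;0.0314 -0.0203 -0.0596 -20.4 -101.4 11.8 0.0919"

```text
time: 1.12
ee_pos: [0.5904, -0.0318, 0.3231]
orientation: [[0.812, -0.217, 0.542], [-0.553, 0.007, 0.833], [-0.184, -0.976, -0.114]]
contact_force: [0.5, 0.3, -0.7]
opening: 0.0917
```

Run:
```python
from h import *
rel([.607,-.025,.37],.36,.15,.06)
```

```text
shift [-0.0002  0.0002  0.0002] turn [ -9.1299 -45.2513   5.3397] P [ 0.5903 -0.0315  0.3229] t 1.1167 F [ 0.5127  0.3395 -0.7253] open 0.0917407042740504
```

>>> drive_tool:
  targets: "0 0 0 -9.1 -45.3 5.3 0.0919;0 0 0 -9.1 -45.3 5.3 0.0919;0 0 0 -9.1 -45.3 5.3 0.0919;0 0 0 -9.1 -45.3 5.3 0.0919;0 0 0 -9.1 -45.3 5.3 0.0919;0 0 0 -9.1 -45.3 5.3 0.0919;0 0 0 -9.1 -45.3 5.3 0.0919;0 0 0 -9.1 -45.3 5.3 0.0919"

```text
time: 1.78
ee_pos: [0.5905, -0.0309, 0.3227]
orientation: [[0.918, -0.328, -0.225], [0.193, -0.126, 0.973], [-0.347, -0.936, -0.052]]
contact_force: [-0.5, 0.3, -0.2]
opening: 0.0917
```

Run:
```python
from h import *
p=[.607,-.025,.37]
rel(p,.36,.15,.06)
d=shot("wrist");im=d["image"][:,:,::-1].copy()
for P in [flap(.212,0,0,.36),flap(.212,0,.0255,.36),flap(.19,0,.0255,.36),flap(.234,0,.0255,.36)]:
    u=proj(d,box(p,P))[0];print(u);cv2.circle(im,tuple(int(v) for v in u),3,(0,0,255),1)
cv2.imwrite("pics/w1.png",im)
```

```text
shift [-0.0003 -0.0001 -0.0006] turn [-0.0686 -0.1195  0.0573] P [ 0.5903 -0.0315  0.3229] t 1.7833 F [-0.4957  0.2846 -0.2391] open 0.09168948716293752
[313.3742 254.1253]
[313.1941 266.2907]
[318.6675 299.7258]
[307.4362 231.0841]
```

View pics/w1.png

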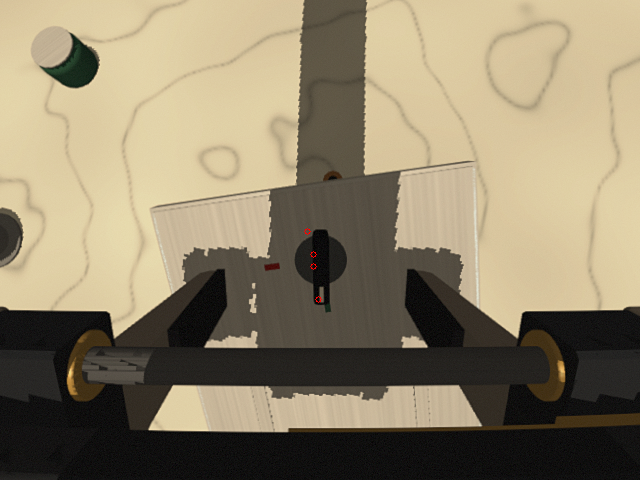

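The wing's top runs from (320,231) to (322,304). The flap's front corners are at (152,208) and (475,163). I'll refit from this close view.

Run:
```python
from h import *
d=shot("wrist")
def pts(p,w):
    c,s=.022*np.cos(w),.022*np.sin(w)
    F=lambda r,y,h:box(p,flap(r,y,h,.36))
    # wing ends: +x end (hinge side) turns clockwise -> -y
    return np.array([F(.262,-.106,0),F(.262,.106,0),F(.212-c,-s,.0255),F(.212+c,s,.0255)])
ob=np.array([(152,208),(475,163),(322,304),(320,231)])
f=lambda x:(proj(d,pts(x[:3],x[3]))-ob).ravel()
s=least_squares(f,[.607,-.025,.37,.15]);print(s.x,f(s.x).reshape(-1,2))
rel(s.x[:3],.36,s.x[3],.06)
rel(s.x[:3],.36,s.x[3],.002)
```

```text
[ 0.6087 -0.0211  0.3505  0.1078] [[-2.2184 -1.9292]
 [ 1.613  -2.4364]
 [ 0.1435  0.0124]
 [ 0.24    3.7095]]
shift [ 0.0022 -0.0011  0.0038] turn [ 0.3024 -1.7535  0.1377] P [ 0.5919 -0.0273  0.3229] t 1.8833 F [-0.6138 -0.9084  0.3795] open 0.09215724407177765
shift [0.002  0.0569 0.0041] turn [ 0.3024 -1.7535  0.1377] P [ 0.5727 -0.0343  0.2687] t 1.8833 F [-0.6138 -0.9084  0.3795] open 0.09215724407177765
```

>>> drive_tool:
  targets: "0.002 0 0.004 0.3 -1.75 0.1 0.04;0.002 0 0.004 0.3 -1.75 0.1 0.03;0.002 0.02 0.004 0.3 -1.75 0.1 0.03;0.002 0.035 0.004 0.3 -1.75 0.1 0.03;0.002 0.045 0.004 0.3 -1.75 0.1 0.03;0.002 0.05 0.004 0.3 -1.75 0.1 0.03;0.002 0.053 0.004 0.3 -1.75 0.1 0.03;0.002 0.055 0.004 0.3 -1.75 0.1 0.03"
  newtons: 10

```text
time: 2.55
ee_pos: [0.5736, -0.0341, 0.2707]
orientation: [[0.911, -0.33, -0.249], [0.22, -0.121, 0.968], [-0.349, -0.936, -0.038]]
contact_force: [0.4, 0.8, 0.0]
opening: 0.0406
```

Run:
```python
from h import *
rel([.6087,-.0211,.3505],.36,.108,.0)
d=shot("wrist");cv2.imwrite("pics/w2.png",d["image"][:,:,::-1])
```

```text
shift [-0.0001  0.0042  0.0001] turn [0.0252 0.1118 0.0589] P [ 0.5721 -0.0345  0.2668] t 2.55 F [0.4059 0.7504 0.0452] open 0.04062881953258508
```

View pics/w2.png

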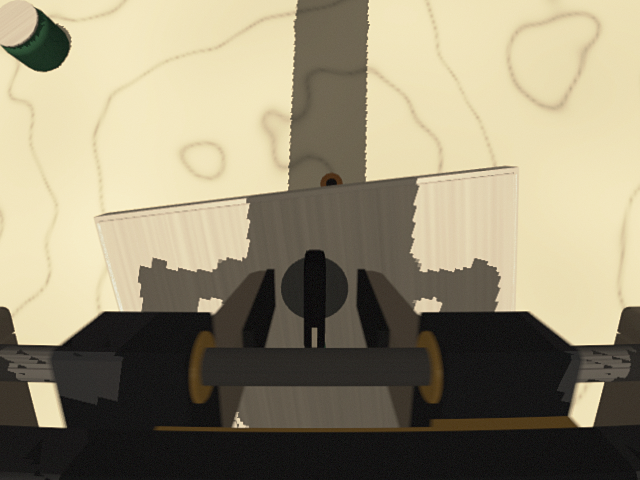

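```bash
cat > rows.py <<'E'
from h import *
import sys
p=[.6087,-.0211,.3505]
def rows(L,op,yoff=0):
    o=env.get_obs();M=o["orientation"];print(o["time"],o["contact_force"],o["moment"],o["opening"])
    out=[]
    for t,w,h in L:
        P,Q=target(p,t,w,h);s=M.T@(P-o["ee_pos"]);v=np.degrees(R.from_matrix(M.T@Q).as_rotvec())
        out.append(" ".join(f"{x:.4f}" for x in s)+" "+" ".join(f"{x:.1f}" for x in v)+f" {op}")
    print(";".join(out))
E
python3 - <<'E'
from rows import *
rows([(t,.108,0) for t in (.36,.32,.27,.22,.17,.13,.1,.08)],.024)
E
```

```text
2.6 [-1.2054 -1.118   0.2587] [ 0.2338 -0.3636  0.037 ] 0.03681057130583462
-0.0000 0.0041 0.0001 0.0 0.1 0.0 0.024;-0.0035 0.0126 -0.0003 0.3 0.1 -2.2 0.024;-0.0074 0.0235 -0.0007 0.6 0.1 -5.1 0.024;-0.0108 0.0345 -0.0010 0.9 0.1 -7.9 0.024;-0.0135 0.0457 -0.0013 1.2 0.1 -10.8 0.024;-0.0154 0.0548 -0.0015 1.4 0.1 -13.1 0.024;-0.0165 0.0616 -0.0016 1.6 0.1 -14.8 0.024;-0.0171 0.0662 -0.0017 1.7 0.1 -15.9 0.024
```

>>> drive_tool:
  targets: "0 0.004 0 0 0.1 0 0.024;-0.0035 0.0126 -0.0003 0.3 0.1 -2.2 0.024;-0.0074 0.0235 -0.0007 0.6 0.1 -5.1 0.024;-0.0108 0.0345 -0.001 0.9 0.1 -7.9 0.024;-0.0135 0.0457 -0.0013 1.2 0.1 -10.8 0.024;-0.0154 0.0548 -0.0015 1.4 0.1 -13.1 0.024;-0.0165 0.0616 -0.0016 1.6 0.1 -14.8 0.024;-0.0171 0.0662 -0.0017 1.7 0.1 -15.9 0.024"

```text
time: 3.27
ee_pos: [0.5381, -0.0479, 0.2169]
orientation: [[0.968, -0.068, -0.24], [0.239, -0.028, 0.971], [-0.072, -0.997, -0.011]]
contact_force: [0.9, -1.3, 10.0]
opening: 0.0235
```

Run:
```python
from rows import *
o=env.get_obs();print(o["ee_pos"]);rel(p,.08,.108,0)
rows([(t,.108,0) for t in (.06,.045,.03,.02,.01,0,0,0)],.024)
```

```text
[ 0.5381 -0.0479  0.2169]
shift [-0.0014  0.0023  0.0008] turn [ 0.1567 -0.0146  0.4023] P [ 0.5364 -0.0475  0.2146] t 3.2667 F [ 0.9184 -1.2989  9.9765] open 0.02347905705474079
3.2667 [ 0.9184 -1.2989  9.9765] [ 0.0091 -0.1416  0.0667] 0.02347905705474079
-0.0032 0.0066 0.0006 0.3 -0.0 -0.7 0.024;-0.0045 0.0098 0.0005 0.4 -0.0 -1.6 0.024;-0.0058 0.0130 0.0004 0.5 -0.0 -2.4 0.024;-0.0066 0.0152 0.0003 0.5 -0.0 -3.0 0.024;-0.0074 0.0173 0.0002 0.6 -0.0 -3.6 0.024;-0.0082 0.0195 0.0001 0.7 -0.0 -4.2 0.024;-0.0082 0.0195 0.0001 0.7 -0.0 -4.2 0.024;-0.0082 0.0195 0.0001 0.7 -0.0 -4.2 0.024
```

>>> drive_tool:
  targets: "-0.0018 0.0043 0 0 0 -1 0.024;-0.003 0.0075 0 0 0 -2 0.024;-0.0044 0.0107 0 0 0 -2.8 0.024;-0.0052 0.013 0 0 0 -3.4 0.024;-0.006 0.015 0 0 0 -4 0.024;-0.0068 0.0172 0 0 0 -4.6 0.024;-0.0068 0.0172 0 0 0 -4.6 0.024;-0.0068 0.0172 0 0 0 -4.6 0.024"

```text
time: 3.93
ee_pos: [0.5304, -0.0499, 0.2006]
orientation: [[0.971, 0.008, -0.241], [0.241, -0.01, 0.971], [0.005, -1.0, -0.011]]
contact_force: [-0.6, -0.7, 11.4]
opening: 0.0239
```

Run:
```python
from rows import *
o=env.get_obs();print(o["ee_pos"],o["moment"]);rel(p,0,.108,0)
d=shot("wrist");cv2.imwrite("pics/w3.png",d["image"][:,:,::-1])
d=shot("side");cv2.imwrite("pics/s3.png",cv2.resize(d["image"][130:330,200:420,::-1],None,fx=3,fy=3,interpolation=cv2.INTER_CUBIC))
```

```text
[ 0.5304 -0.0499  0.2006] [0.0796 0.1719 0.095 ]
shift [-0.0016  0.0026  0.    ] turn [0.6541 0.0296 0.3078] P [ 0.5289 -0.0503  0.198 ] t 3.9333 F [-0.6058 -0.7096 11.4302] open 0.023905784934211475
```

View pics/s3.png

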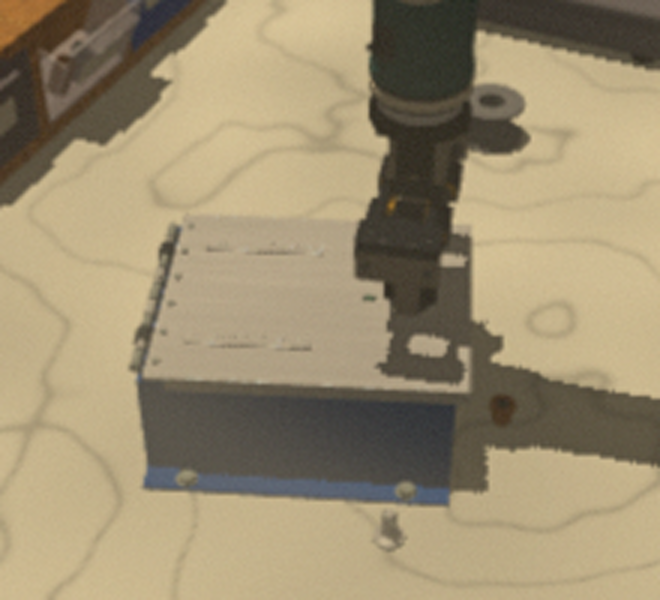

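The flap looks about level. I'll press about 5.5 mm further and centre the tool on the axis.

>>> drive_tool:
  targets: "-0.001 0.002 0 0.3 0 0.1 0.024;-0.0015 0.004 0 0.6 0 0.2 0.024;-0.0015 0.0055 0 0.6 0 0.2 0.024;-0.0015 0.0055 0 0.6 0 0.2 0.024"

```text
time: 4.37
ee_pos: [0.5305, -0.0507, 0.1955]
orientation: [[0.971, 0.006, -0.24], [0.24, -0.001, 0.971], [0.005, -1.0, -0.002]]
contact_force: [1.7, -1.7, 12.0]
opening: 0.024
```

Run:
```python
from rows import *
o=env.get_obs();print(o["ee_pos"],o["moment"]);rel(p,-.014,.108,0)
```

```text
[ 0.5305 -0.0507  0.1955] [-0.2334 -0.5514 -0.0529]
shift [-0.0027  0.0005  0.0007] turn [ 0.2065  0.0118 -0.4982] P [ 0.5277 -0.0507  0.195 ] t 4.3667 F [ 1.6947 -1.6996 12.0315] open 0.024035196110717263
```

View pics/w3.png

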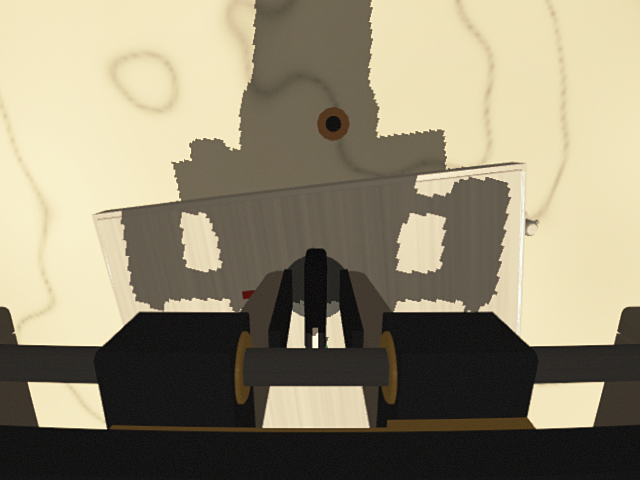

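Run:
```python
from h import *
d=shot("wrist");V=np.linalg.inv(d["T_tool_cam"]);d["view"]=V
for x in (-.026,-.024,-.022,-.020,-.018): print(x,proj(d,[x,.0625,0])[0],proj(d,[x,.0665,0])[0])
im=d["image"];print(im[:,316].mean(1)[232:262].astype(int))
```

```text
-0.026 [313.9807 254.146 ] [314.0177 251.4997]
-0.024 [313.9886 258.6762] [314.0253 255.9251]
-0.022 [313.9966 263.1763] [314.0329 260.322 ]
-0.02 [314.0044 267.6465] [314.0404 264.6905]
-0.018 [314.0123 272.0868] [314.048  269.0306]
[93 95 93 95 93 93 94 94 93 94 94 94 95 94 95 81 40 17 14 19 12 16 16 12
 11 17 14 14 13 17]
```

Run:
```python
from h import *
d=shot("wrist");d["view"]=np.linalg.inv(d["T_tool_cam"])
for x in (-.008,-.004,0,.004): print(x,"w2 disc centre row",proj(d,[x,.092,0])[0],"w2 wing ends",[proj(d,[x+s,.0665,0])[0][1] for s in(-.022,.022)])
im=cv2.imread("pics/w2.png").mean(2);print("w2 col 290,295,335,340 dark rows:")
for c in (300,302,326,328): print(c,im[245:345,c].astype(int))
```

```text
-0.008 w2 disc centre row [314.2689 271.2697] w2 wing ends [np.float64(242.56281888419363), np.float64(334.72295311008406)]
-0.004 w2 disc centre row [314.2804 278.5864] w2 wing ends [np.float64(251.49964473558836), np.float64(342.45310918501957)]
0 w2 disc centre row [314.2919 285.8217] w2 wing ends [np.float64(260.32193101290176), np.float64(350.0799622865525)]
0.004 w2 disc centre row [314.3033 292.9763] w2 wing ends [np.float64(269.03054086267366), np.float64(357.6046550420684)]
w2 col 290,295,335,340 dark rows:
300 [87 86 87 85 86 86 85 88 87 84 88 88 89 89 54 37 36 38 36 39 40 37 36 38
 37 37 35 35 38 37 37 38 35 37 37 37 37 37 38 37 37 37 36 37 32 38 37 38
 36 37 39 37 37 36 38 40 36 40 38 38 40 36 36 35 37 36 36 36 34 37 34 49
 88 90 89 91 87 89 85 88 87 89 85 88 86 87 86 88 89 86 87 86 86 88 87 86
 85 86 89 88]
302 [85 88 90 88 89 86 85 87 87 87 87 87 87 56 35 36 37 41 41 38 37 39 40 40
 37 38 37 39 40 38 38 35 38 36 39 37 43 37 37 39 36 40 40 38 42 37 40 36
 38 39 39 40 37 39 36 36 36 38 39 35 37 38 39 40 38 38 39 40 37 38 38 35
 56 90 92 91 90 91 90 92 93 92 89 90 91 89 89 90 90 91 88 90 90 89 93 91
 92 90 89 88]
326 [91 90 90 87 88 88 88 89 91 90 89 92 92 56 35 36 39 41 38 39 37 39 30 33
 35 39 34 38 37 39 41 35 35 39 40 38 38 40 38 38 40 38 40 36 40 39 41 39
 40 37 36 37 40 40 37 32 38 36 37 39 38 39 39 36 38 41 37 41 38 35 37 34
 62 93 94 93 91 94 93 92 91 93 93 93 93 92 90 88 89 91 91 91 92 91 92 91
 92 91 93 93]
328 [89 89 92 91 91 91 91 91 90 90 89 89 91 83 51 38 36 39 36 38 35 37 37 37
 34 35 37 36 36 39 41 38 34 39 38 38 37 39 39 35 36 36 34 36 34 38 36 40
 38 40 36 39 39 36 38 38 35 34 36 37 40 37 35 36 35 38 37 39 38 40 35 47
 86 92 89 88 88 90 89 88 89 89 86 92 91 91 90 90 90 90 90 90 90 90 90 91
 91 88 91 89]
```

Run:
```python
from h import *
d=shot("wrist");d["view"]=np.linalg.inv(d["T_tool_cam"])
for x in (-.004,-.002,0,.002): print(x,"base of wing front end",[proj(d,[x-.022,y,0])[0][1].round(1) for y in(.0905,.0865)],"disc c",proj(d,[x,.088,0])[0][1].round(1))
for nm,im in (("w3",cv2.imread("pics/w3.png").mean(2)),("now",d["image"].mean(2))):
  for c in (301,303,327,329):
    r=np.where(im[245:335,c]<60)[0]+245;print(nm,c,r[:1],r[-1:],im[r[-1]+1:r[-1]+4,c])
  r=np.where(im[235:270,315]<60)[0];print(r[0]+235)
```

```text
-0.004 base of wing front end [np.float64(238.0), np.float64(240.0)] disc c 281.4
-0.002 base of wing front end [np.float64(241.9), np.float64(244.0)] disc c 285.1
0 base of wing front end [np.float64(245.8), np.float64(247.9)] disc c 288.7
0.002 base of wing front end [np.float64(249.6), np.float64(251.9)] disc c 292.4
w3 301 [258] [299] [ 95.6667 104.3333 102.6667]
w3 303 [257] [300] [ 95.3333 104.6667 100.    ]
w3 327 [257] [302] [ 96. 104. 105.]
w3 329 [257] [303] [91.3333 95.6667 98.6667]
248
now 301 [258] [302] [ 95. 104. 100.]
now 303 [257] [303] [ 94.3333 105.     101.    ]
now 327 [257] [301] [ 98.3333 106.     105.6667]
now 329 [258] [302] [92.     98.3333 96.    ]
248
```

>>> drive_tool:
  targets: "0 0.0006 0 0 0 0 0.006;0 0.0006 0 0 0 0 0.006;0 0.0006 0 0 0 0 0.006;0 0.0006 0 0 0 0 0.006;0 0.0006 0 0 0 0 0.006;0 0.0006 0 0 0 0 0.006"
  newtons: 20

```text
time: 5.02
ee_pos: [0.5303, -0.0507, 0.1951]
orientation: [[0.971, 0.005, -0.24], [0.24, -0.001, 0.971], [0.005, -1.0, -0.002]]
contact_force: [2.0, -1.7, 11.4]
opening: 0.0096
```

Run:
```python
from rows import *
o=env.get_obs();print(o["ee_pos"],o["moment"]);rel(p,-.014,.108,0)
d=shot("wrist");cv2.imwrite("pics/w4.png",d["image"][:,:,::-1])
# yaw from front edge: rough pixels, both top and bottom candidate
K=np.array([[d["fx"],0,d["cx"]],[0,d["fy"],d["cy"]],[0,0,1]])
g=cv2.cvtColor(d["image"],cv2.COLOR_RGB2GRAY).astype(float)
T=np.linalg.inv(d["view"])
P=[]
for c in list(range(110,180,10))+list(range(460,515,8)):
    e=213-(c-95)*50/428
    col=cv2.GaussianBlur(g,(5,3),0)[int(e)-12:int(e)+13,c];gr=np.abs(np.diff(col));P.append((c,int(e)-12+gr.argmax()+.5,round(gr.max())))
print(P)
P=np.array(P);u=cv2.undistortPoints(P[:,None,:2].copy(),K,d["distortion"])[:,0]
r=np.c_[u,np.ones(len(u))]@T[:3,:3].T;X=T[:3,3]+r*((.105-T[2,3])/r[:,2])[:,None]
k=np.polyfit(X[:,1],X[:,0],1);print("yaw",-np.arctan(k[0]),"res mm",(X[:,0]-np.polyval(k,X[:,1]))*1e3)
M=o["orientation"];print("tool x heading",np.arctan2(M[1,0],M[0,0]))
```

```text
[ 0.5303 -0.0507  0.1951] [-0.2223 -0.4137  0.0882]
shift [-0.0025  0.0001  0.0006] turn [ 0.2146  0.0224 -0.5254] P [ 0.5277 -0.0507  0.195 ] t 5.0167 F [ 1.9603 -1.6551 11.4161] open 0.009571050938432153
[(110, np.float64(210.5), 64), (120, np.float64(209.5), 65), (130, np.float64(207.5), 60), (140, np.float64(206.5), 63), (150, np.float64(205.5), 68), (160, np.float64(204.5), 61), (170, np.float64(202.5), 60), (460, np.float64(170.5), 64), (468, np.float64(169.5), 66), (476, np.float64(168.5), 67), (484, np.float64(167.5), 62), (492, np.float64(164.5), 61), (500, np.float64(163.5), 59), (508, np.float64(162.5), 56)]
yaw 0.35798256350221414 res mm [ 0.0547  0.1792 -0.2187 -0.0984  0.0193  0.1346 -0.2681  0.6355  0.5793
  0.5218  0.4631 -0.6054 -0.667  -0.73  ]
tool x heading 0.24287772088489548
```

>>> drive_tool:
  targets: "0 0.0004 0 0 6 0 0.006;0 0.0004 0 0 12 0 0.006;0 0.0004 0 0 18 0 0.006;0 0.0004 0 0 24 0 0.006;0 0.0004 0 0 30 0 0.006;0 0.0004 0 0 36 0 0.006;0 0.0004 0 0 42 0 0.006;0 0.0004 0 0 42 0 0.006"

```text
time: 5.73
ee_pos: [0.5303, -0.0507, 0.1949]
orientation: [[0.88, 0.005, 0.475], [-0.475, -0.001, 0.88], [0.005, -1.0, 0.002]]
contact_force: [0.2, -2.2, 13.1]
opening: 0.0098
```

```bash
cat > st.py <<'E'
from rows import *
o=env.get_obs();M=o["orientation"];print("pos",o["ee_pos"],"F",o["contact_force"],"M",o["moment"],"open",o["opening"],"t",o["time"])
print("w",.358-np.arctan2(M[1,0],M[0,0]),"tool y",M[:,1])
E
python3 st.py
```

```text
pos [ 0.5303 -0.0507  0.1949] F [ 0.2093 -2.1761 13.082 ] M [-0.1699 -0.3546  0.0412] open 0.009769813839440804 t 5.7333
w 0.8525297590619589 tool y [ 0.0054 -0.001  -1.    ]
```

>>> drive_tool:
  targets: "0 0.0002 0 0 6 0 0.006;0 0.0002 0 0 12 0 0.006;0 0.0002 0 0 18 0 0.006;0 0.0002 0 0 24 0 0.006;0 0.0002 0 0 30 0 0.006;0 0.0002 0 0 36 0 0.006;0 0.0002 0 0 41.7 0 0.006;0 0.0002 0 0 41.7 0 0.006"

```text
time: 6.4
ee_pos: [0.5303, -0.0507, 0.1948]
orientation: [[0.342, 0.006, 0.94], [-0.94, -0.001, 0.342], [0.003, -1.0, 0.005]]
contact_force: [0.4, -2.9, 14.1]
opening: 0.0098
```

```bash
python3 st.py
```

```text
pos [ 0.5303 -0.0507  0.1948] F [ 0.4087 -2.877  14.0769] M [-0.1602 -0.3747  0.0148] open 0.009835013391218124 t 6.4
w 1.5800803799433467 tool y [ 0.0057 -0.0007 -1.    ]
```

>>> drive_tool:
  targets: "0 0 0 0 0 0 0.024;0 0 0 0 0 0 0.024;0 0 0 0 0 0 0.024;0 -0.001 0 0 0 0 0.024;0 -0.002 0 0 0 0 0.024;0 -0.003 0 0 0 0 0.024;0 -0.0045 0 0 0 0 0.024;0 -0.006 0 0 0 0 0.024"

```text
time: 7.07
ee_pos: [0.5251, -0.0528, 0.1984]
orientation: [[0.344, -0.008, 0.939], [-0.939, -0.003, 0.344], [-0.0, -1.0, -0.008]]
contact_force: [-8.3, -5.9, 13.1]
opening: 0.0237
```

```bash
python3 st.py
```

```text
pos [ 0.5251 -0.0528  0.1984] F [-8.3452 -5.9046 13.0552] M [-1.4266  2.0064  0.0066] open 0.02374486168401846 t 7.0667
w 1.5775609908921213 tool y [-0.0079 -0.0026 -1.    ]
```

>>> drive_tool:
  targets: "0 0 0 0 0 0 0.024;0 0 0 0 0 0 0.024"

```text
time: 7.23
ee_pos: [0.5255, -0.0525, 0.1986]
orientation: [[0.344, -0.007, 0.939], [-0.939, -0.002, 0.344], [-0.0, -1.0, -0.007]]
contact_force: [-8.5, -4.6, 12.1]
opening: 0.0236
```

```bash
python3 st.py
python3 - <<'E'
from h import *
a=shot("wrist")["image"][140:380,140:500,::-1];b=shot("side")["image"][170:320,230:390,::-1]
r=lambda i,k:cv2.resize(i,None,fx=k,fy=k,interpolation=cv2.INTER_CUBIC)
a=r(a,1.25);b=cv2.resize(b,(320,300));cv2.imwrite("pics/c5.png",np.hstack([a,b]))
E
```

```text
pos [ 0.5255 -0.0525  0.1986] F [-8.495  -4.6379 12.0608] M [-1.2697  1.8447 -0.0513] open 0.023624527544692252 t 7.2333
w 1.577320694719052 tool y [-0.0068 -0.0023 -1.    ]
```

View pics/c5.png

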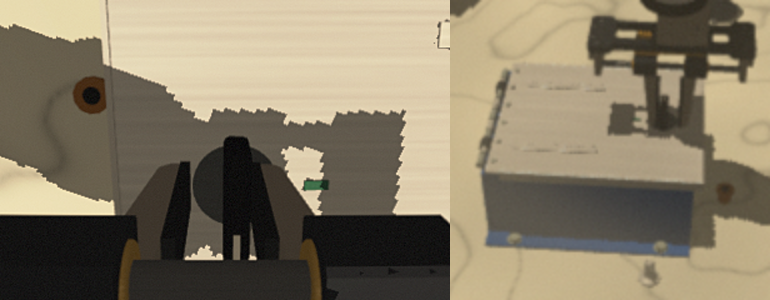

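The wing lies along the box's y, against the hinge-side finger. The tool was pushed about 5 mm sideways, because one fingertip stuck by friction while the fingers opened. I'll ease off upward and see whether the flap stays down.

>>> drive_tool:
  targets: "0 -0.001 0 0 0 0 0.024;0 -0.002 0 0 0 0 0.024;0 -0.002 0 0 0 0 0.024"

```text
time: 7.58
ee_pos: [0.5276, -0.0498, 0.1999]
orientation: [[0.346, -0.002, 0.938], [-0.938, 0.001, 0.346], [-0.001, -1.0, -0.001]]
contact_force: [-0.4, -0.7, -0.0]
opening: 0.0241
```

```bash
python3 st.py
```

```text
pos [ 0.5276 -0.0498  0.1999] F [-0.3669 -0.6526 -0.0353] M [-0.0159 -0.0464 -0.0074] open 0.02405887247233088 t 7.5833
w 1.575229631740045 tool y [-0.0017  0.0008 -1.    ]
```

The force fell to zero with the fingertips only 2 mm above level, so the flap is holding by itself. I'll open the fingers and retreat.

>>> drive_tool:
  targets: "0 -0.001 0.002 0 0 0 0.04;0 -0.003 0.002 0 0 0 0.04;0 -0.01 0.002 0 0 0 0.04;0 -0.03 0.002 0 0 0 0.04;0 -0.06 0.002 0 0 0 0.04;0 -0.09 0.002 0 0 0 0.04;0 -0.12 0.002 0 0 0 0.04;0 -0.12 0.002 0 0 0 0.04"

```text
time: 8.25
ee_pos: [0.532, -0.0494, 0.3258]
orientation: [[0.346, 0.008, 0.938], [-0.938, 0.0, 0.346], [0.002, -1.0, 0.007]]
contact_force: [-0.1, 0.3, -0.2]
opening: 0.04
```

```bash
python3 st.py
python3 - <<'E'
from h import *
d=shot("wrist");a=d["image"][100:380,80:560,::-1];b=shot("side")["image"][140:320,220:400,::-1]
a=cv2.resize(a,(480,280));b=cv2.resize(b,(280,280));cv2.imwrite("pics/c6.png",np.hstack([a,b]))
E
```

```text
pos [ 0.532  -0.0494  0.3258] F [-0.1036  0.2882 -0.2407] M [ 0.0059 -0.031  -0.0525] open 0.039973471675821284 t 8.25
w 1.5752910918558092 tool y [ 0.0075  0.0002 -1.    ]
```

View pics/c6.png

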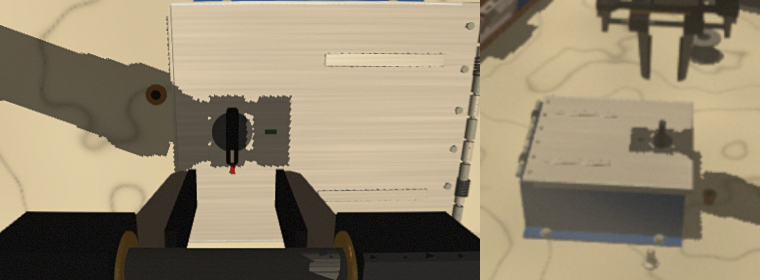

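The flap lies level with nothing touching it. The wing runs parallel to the front edge, along the box's y, and the parts nearby haven't moved. I'm handing in.

```bash
python3 -c "
from workcell import job;print(job.job_done())"
```

```text
the job is handed in; nothing more can be done
None
```

The returns box is shut: the flap is locked level by itself, and the job was handed in after about 8.3 s of robot time. I pressed the flap to about 3 mm below level with 11–14 N on the fingertips. Holding it there, I gripped the wing and turned it clockwise from about 0.12 to 1.58 rad, then let go and retreated straight up.

**Last checks:**
- **Flap:** the contact force fell from 12 N to about 0 with the fingertips 2 mm above level, so the fastener is holding the flap. The last picture shows it level with the gripper clear.
- **Wing:** it lies along the box's y. The 1.58 rad comes from the tool's heading and the box's measured yaw, so it could be off by about 0.02 rad.
- **Tools and parts:** nothing on the counter was touched. The last close-up views showed one insert and the fairing fastener where they were; I did not re-picture every other part.

**Disagreements:**
- **Sideways push:** when the fingers opened while still pressed down, one fingertip stuck by friction. This pushed the tool about 5 mm sideways with roughly 10 N until I eased up. The wing stayed in its locked position.
- **Box position:** my estimate along x was about 2.5 mm off what the close-up camera showed, so I aligned to the close-up view.

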